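# Build up a small power supply in its assembly nest

### The arm

A 7-joint arm with a two-finger parallel gripper is mounted at the origin on the work surface. World frame = base frame: x ahead of the robot, y to its left, z up, the work surface at z = 0. Lengths are in m, angles in rad, forces in N, time in s.
With the tool pointing down it reaches from about 0.425 to 1.025 m from the base axis. Payload 9.4 kg.
Tool frame: the origin (TCP) lies between the finger pads; the fingertips stand 17 mm ahead of it and the grasp point (between the pads) lies 2 mm behind it; z points along the fingers, y is the line along which they close (so a half turn about z gives the same grasp; the last joint's range is limited). The gripper opens to 93 mm and grips with 3 to 60 N. Pads are 15 mm wide; open, the fingers measure 128 mm over their backs; the gripper's body (75 mm by 188 mm) begins 65 mm behind the grasp point.
Start: joints at [-1.359, 0.599, -0.003, 1.599, 0.002, 0.943, -0.08], TCP at [0.206, 0.695, 0.236] pointing down, gripper open.
Joint ranges: [-2.57, 2.57], [-0.35, 1.97], [-1.29, 1.29], [0.11, 2.56], [-1.05, 4.19], [0.11, 1.86], [-2.63, 2.63]. Speed limits (rad/s): [2.22, 2.22, 3.01, 3.01, 3.14, 3.14, 3.14].

### API

Orientations are given as a unit quaternion [w, x, y, z].
In Python, from rig import env gives the robot as it stands.
- The arm moves only by the tool servo_tool, never from a script. Its argument "targets" is a list of rows, each a list of 3 entries, a list of its own where there are three numbers: the shift along the world's x, y, z each as a share of 0.25 m, from -1 to 1, then the turn about the world's z as a share of 90 degrees, from -1 to 1, then the opening, from -1 (shut) to 1 (fully open), so that 0 is half open. A call has 1 to 8 rows; each row is the pose to reach, as a shift and turn from the pose commanded when the call began; what a row does not reach only later rows make up. A row lasts 1/8 s, in which the tool goes at most 62.5 mm and 10.7 degrees, less where a joint would pass 70% of its speed; a pose out of reach is approached as far as the arm can. A call with a number of a shift or a turn outside -1 to 1 is refused whole. A call with a gripper value outside its range is refused whole. The fingers move at their own pace and stop on an object; "squeeze" is the grip in N (left out, the last holds). Time passes only in rows, so rows that repeat a pose let the fingers close. It gives the time, the measured TCP pose, the force, the opening and the grip force at its end, in the units of the state.
- env.sense(): the state, without advancing time (a new reading comes with each control period).
- env.read_camera(name): name is "scene" or "top" or "wrist"; returns the picture (400x640x3 uint8, red, green, blue); there is no depth.
- env.camera_info(name): a dict with "mtx" (3x3 intrinsics, pixels), "eye" and "rotation" of the camera in the world. Camera axes: x right, y down, z forward; pixel columns grow to the right and rows downward; lengths in m; the calibration is good to about 2 mm. A picture is of the moment at which its call begins: read the wrist's pose just before it. camera_info takes no time and is no camera call; for the wrist camera it gives the pose at the moment of the call.
- env.job_done(): hands the job in; it is judged then, once.
The state is a dict: "time_s": time; "joint_positions": joint angles; "joint_vel": joint speeds; "joint_efforts": joint torques, N m; "ee_pos": TCP position; "tool_rot": TCP orientation; "ft_force": force on the tool from outside, world axes, zero at the start; "ft_torque": the same for the moment, N m; "finger_gap": finger opening in m; "grip_force": force on a finger pad.
Only numpy, scipy, OpenCV 4.12 (cv2) and the standard library are available. Lean on these libraries where they do the work, as an engineer would, in place of code of your own. Each camera call takes 0.05 s, during which the arm holds its last target. There are 200 camera calls.

### The job

Build up the power supply in the black assembly nest: first seat the bare chassis in the nest, then set the power board (the one with the transformer and the four tall pillars) down on the stand-offs inside the chassis, then the control board (the one with the finned heat sink) on top of the power board's pillars, and last lower the perforated cover over the lot until it rests on the chassis end plates. Line everything up lengthways with the nest (either way round will do), centred one on the other; set the boards down without dropping them, and leave the screwdriver, the screw bin and the finished white unit where they are.

Things in the scene. Friction and masses are not known exactly. Their poses are not given: they have to be found in the camera images.
- nest: Fixed black plate 170 mm (its x) x 96 x 6 mm on the bench. Grey lips 5 mm high, leaning outwards, stand on it at both ends and near the corners of the long sides and centre the chassis (4 mm play across, 4 mm lengthways); the middle 60 mm of each long side is free for fingers. Origin: centre of its underside; the chassis stands on its upper face, 6 mm above. z up.
- chassis: Loose aluminium chassis 116 mm (its x) x 50 mm (y), 240 g. Low 2 mm side flanges along the long sides, tops at 20 mm: take it across these, 50 mm. Perforated end plates at x = +-57, 46 wide, tops at 72. Inside (112 x 46 mm) four stand-offs at x = +-42, y = +-12, tops at 13. Origin: centre of its underside, z up; heights from there.
- power_board: Loose green board 96 mm (its x) x 35 x 2 mm, face up, 200 g. In the middle a black and amber transformer, 34 (x) x 28 mm (y), top at 30 mm: the grip. Capacitors at x = +-27, y = +-8, tops at 18. Four brass pillars, 8 mm thick, at x = +-38, y = +-12.5, flat tops at 33. Origin: centre of its underside, z up; heights from there.
- control_board: Loose green board 90 mm (its x) x 35 x 2 mm, face up, 100 g. In the middle a finned aluminium heat sink, 36 (x) x 28 mm (y), top at 22 mm: the grip. Chips and white headers towards the ends, tops at 10 mm or less; no pillars. Origin: centre of its underside, z up; heights from there.
- cover: Loose inverted U of 2 mm aluminium sheet standing on its long sides: 124 mm (its x) x 65 mm (y) x 66 mm high, perforated top, open ends, 61 mm clear inside. Take it across its 65 mm near the top. Fitted, its top rests on the chassis end plates and its lower edges hang 8 mm above the chassis underside, outside the flanges. Origin: centre between the lower edges, z up. 200 g.
- screwdriver: Bystander: black electric screwdriver lying on the bench, about 220 mm long (its x, bit towards +x), 38 mm thick. Origin near its middle at bench level.
- screw_bin: Bystander: open clear plastic bin 120 x 100 x 50 mm with screws. Origin: centre of its underside.
- finished_unit: Bystander: finished white enclosure 85 x 85 mm, 105 mm tall. Origin: centre of its underside.
Things that resemble listed ones, but are neither listed nor needed, are in the scene too. Leave any purple or yellow look-alike of the chassis alone. Several things look just like the nest: the one meant starts farthest to the robot's right.

How it is judged:
On the way, in this order (a step that is already met when the one before it is completed fails the run):
1. the chassis is seated in the nest (horizontal distance between chassis and nest below 0.009 m and z of chassis in the frame of nest between 0.003 and 0.009 m and angle between chassis's own z axis and vertical below 0.06 rad and angle between the x axis of chassis and the x axis of nest, either way round below 0.15 rad), for 0.2 s.
2. the power board sits on the stand-offs in the chassis (all of step 1 and horizontal distance between power_board and chassis below 0.01 m and z of power_board in the frame of chassis between 0.01 and 0.016 m and angle between power_board's own z axis and vertical below 0.06 rad and angle between the x axis of power_board and the x axis of chassis, either way round below 0.15 rad), for 0.2 s.
3. the control board sits on the pillars of the power board (all of step 2 and horizontal distance between control_board and power_board below 0.01 m and z of control_board in the frame of power_board between 0.03 and 0.036 m and angle between control_board's own z axis and vertical below 0.06 rad and angle between the x axis of control_board and the x axis of power_board, either way round below 0.15 rad), for 0.2 s.
4. the cover rests on the chassis end plates (all of step 3 and horizontal distance between cover and chassis below 0.01 m and z of cover in the frame of chassis between 0.005 and 0.011 m and angle between cover's own z axis and vertical below 0.06 rad and angle between the x axis of cover and the x axis of chassis, either way round below 0.15 rad), for 0.2 s.
At the end, for the whole second after the job is handed in: Chassis on the nest within 9 mm of its centre; power board on the stand-offs, control board on its pillars, cover on the end plates, each within 10 mm of the centre of what carries it (cover: of the chassis); heights within 3 mm, tilt under 0.06 rad, lined up within 0.15 rad; all at rest (all of step 4 and linear speed of each of chassis, power_board, control_board, cover below 0.02 m/s and angular speed of each of chassis, power_board, control_board, cover below 0.2 rad/s); the robot touches nothing.
It fails at once if the power board is dropped (falls free faster than 0.6 m/s) (linear speed of power_board above 0.6 m/s and contact force between the fingers and power_board below 0.2 N).
It fails at once if the control board is dropped (falls free faster than 0.6 m/s) (linear speed of control_board above 0.6 m/s and contact force between the fingers and control_board below 0.2 N).
It fails at once if the screwdriver is pushed more than 30 mm from its place (distance of screwdriver from where it was at the start of the episode above 0.03 m).
It fails at once if the screw bin is pushed more than 30 mm from its place (distance of screw_bin from where it was at the start of the episode above 0.03 m).
It fails at once if the finished unit is pushed more than 30 mm from its place (distance of finished_unit from where it was at the start of the episode above 0.03 m).
It also fails if it takes over 141 s, if anything falls off the work surface, if the arm or the gripper's body presses on something with over 40 N, if the wrist force passes 120 N, or if a joint passes its speed limit or range.

## Working session

There is one attempt and no reset: what is moved stays moved. The work goes in short steps, Python scripts to look and compute and a tool call to move; the robot and the scene stay as the last step left them, time stands still between calls to the robot, and variables do not carry over. Pictures are saved under pics/ and viewed, at most 14 in all, crops included, and the job is handed in when it is done.

Besides the shell and the picture viewer there is one more tool, called after "Call:" by a JSON object that holds its "op" and its "data", one argument or row to a line. servo_tool: Moves the arm, as the interface text tells. Shift numbers are shares of 0.25 m and turn numbers shares of 90 degrees, none past 1 either way. Its arguments: {"type":"object","properties":{"targets":{"type":"array","items":{"type":"array"}},"squeeze":{"type":"number"}},"required":["targets"]}

```bash
ls; mkdir -p pics
cat > h.py <<'E'
import numpy as np, cv2
from rig import env
def grab(n,f):
    inf=env.camera_info(n); im=np.array(env.read_camera(n)); cv2.imwrite(f'pics/{f}.png',im[:,:,::-1])
    np.savez(f'pics/{f}.npz',mtx=inf['mtx'],eye=inf['eye'],rot=inf['rotation']); return im
def px2w(f,pts,z):
    d=np.load(f'pics/{f}.npz'); p=np.c_[np.array(pts,float).reshape(-1,2),np.ones(len(np.array(pts).reshape(-1,2)))]
    r=(d['rot']@np.linalg.inv(d['mtx'])@p.T).T; e=d['eye']; z=np.broadcast_to(z,(len(p),))
    return e+r*((z-e[2])/r[:,2])[:,None]
def w2px(f,P):
    d=np.load(f'pics/{f}.npz'); q=(d['mtx']@d['rot'].T@(np.atleast_2d(P)-d['eye']).T).T
    return q[:,:2]/q[:,2:]
E
python3 - <<'E'
from h import *
s=env.sense(); print({k:np.round(v,3) for k,v in s.items()})
for n in('scene','top','wrist'):
    grab(n,n+'0'); d=np.load(f'pics/{n}0.npz'); print(n,d['mtx'].round(1).tolist(),d['eye'].round(3),d['rot'].round(2).tolist())
E
```

```text
pics
{'time_s': np.float64(0.0), 'joint_positions': array([-1.359,  0.6  , -0.003,  1.6  ,  0.002,  0.943, -0.08 ]), 'joint_vel': array([0.   , 0.   , 0.001, 0.   , 0.   , 0.001, 0.001]), 'joint_efforts': array([ 0.0000e+00, -7.6509e+01,  1.4980e+00, -2.5233e+01, -5.2000e-02,
        1.7000e-02,  0.0000e+00]), 'ee_pos': array([0.206, 0.695, 0.235]), 'tool_rot': array([-0.   ,  0.144,  0.99 , -0.001]), 'ft_force': array([-0.103,  0.964,  0.461]), 'ft_torque': array([ 0.003,  0.038, -0.039]), 'grip_force': np.float64(0.0), 'finger_gap': np.float64(0.093)}
scene [[386.4, 0.0, 322.1], [0.0, 386.4, 199.0], [0.0, 0.0, 1.0]] [ 1.401 -0.452  0.673] [-0.41, 0.75, 0.46, -0.25]
top [[378.3, 0.0, 318.4], [0.0, 378.3, 198.0], [0.0, 0.0, 1.0]] [0.309 0.03  1.185] [0.07, -0.7, 0.7, -0.07]
wrist [[312.3, 0.0, 325.4], [0.0, 312.3, 198.9], [0.0, 0.0, 1.0]] [0.133 0.717 0.384] [0.11, 0.79, 0.59, 0.08]
```

View pics/top0.png

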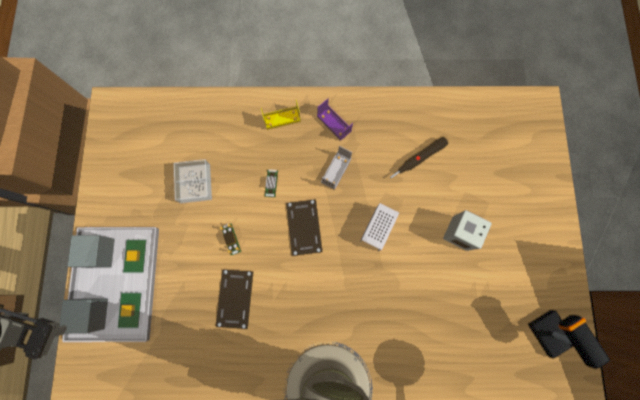

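View pics/scene0.png

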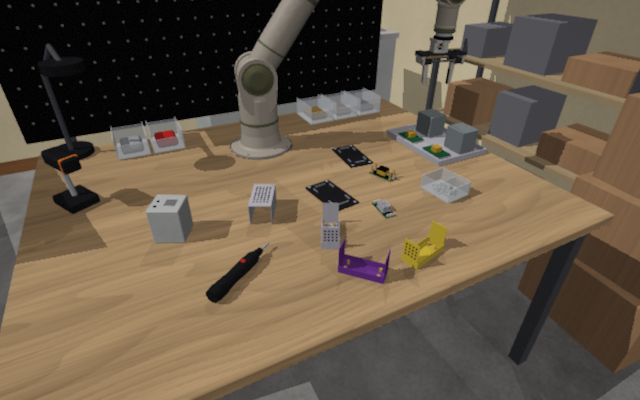

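The top view shows two black nest plates, at (304,227) and (235,298). The one at (304,227) is farther to the robot's right (image right = -y), so that is the nest. The bare grey chassis is at (335,168); the yellow (281,118) and purple (334,119) ones are look-alikes. The power board is at (230,238), the control board at (271,183) and the cover at (380,227). The tray on the left holds decoys. I'll confirm with an enlarged crop.

```bash
sed -i 's/^from rig/from scipy.spatial.transform import Rotation as Ro\nfrom rig/; s/rot=inf\[.rotation.\]/rot=Ro.from_quat(np.roll(inf["rotation"],-1)).as_matrix()/' h.py
python3 - <<'E'
from h import *
for n in('scene','top','wrist'):
    grab(n,n+'1')
d=np.load('pics/wrist1.npz'); print(d['rot'].round(3),d['eye'])
print(env.camera_info('top')['rotation'])
for nm,p,z in [('nest',(304,227),.006),('other',(235,298),.006),('chassis',(336,168),.01),('power',(230,238),.03),('ctrl',(271,183),.02),('cover',(380,227),.066),('fin',(470,230),.1),('bin',(193,181),.05)]:
    print(nm,px2w('top1',[p],z).round(3)[0])
im=cv2.imread('pics/top1.png')[130:310,200:420]
cv2.imwrite('pics/c1.png',cv2.resize(im,(733,600),interpolation=cv2.INTER_CUBIC))
E
```

```text
[[ 0.286  0.922  0.262]
 [ 0.958 -0.275 -0.079]
 [-0.001  0.274 -0.962]] [0.13281432 0.71674682 0.38422548]
[ 0.07288687 -0.70197887  0.70448827 -0.0748963 ]
nest [0.467 0.071 0.006]
other [0.252 0.279 0.006]
chassis [ 0.658 -0.031  0.01 ]
power [0.431 0.296 0.03 ]
ctrl [0.606 0.176 0.02 ]
cover [ 0.458 -0.157  0.066]
fin [ 0.444 -0.41   0.1  ]
bin [0.605 0.414 0.05 ]
```

View pics/c1.png

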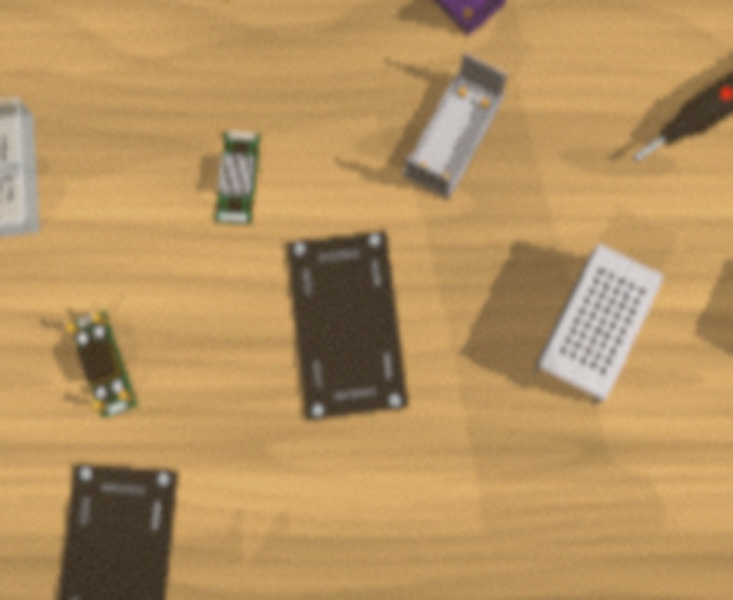

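The crop confirms it: the nest is the right-hand plate at crop (345,325), the bare grey chassis (with gold stand-offs) at (455,125), the control board at (237,175), the power board at (98,360) and the perforated cover at (600,322). Starting the move now.

Call:
{"op": "servo_tool", "data": {
  "targets": [
    [[0.25,-0.25,0.2],0,1],
    [[0.5,-0.5,0.2],0,1],
    [[0.75,-0.75,0.2],0,1],
    [[1,-1,0.2],0,1],
    [[1,-1,0.2],0,1],
    [[1,-1,0.2],0,1],
    [[1,-1,0.2],0,1],
    [[1,-1,0.2],0,1]
  ],
  "squeeze": 20
}}

```text
time_s: 1.3
ee_pos: [0.456, 0.4455, 0.2856]
tool_rot: [-0.0, 0.144, 0.99, 0.0]
ft_force: [-0.4, 0.1, -0.7]
finger_gap: 0.0927
grip_force: 0.0
```

Call:
{"op": "servo_tool", "data": {
  "targets": [
    [[0.05,-0.25,0.1],-0.1,1],
    [[0.1,-0.5,0.2],-0.15,1],
    [[0.1,-0.75,0.3],-0.15,1],
    [[0.1,-1,0.3],-0.15,1],
    [[0.1,-1,0.3],-0.15,1],
    [[0.1,-1,0.3],-0.15,1]
  ]
}}

```text
time_s: 2.05
ee_pos: [0.4811, 0.1959, 0.3609]
tool_rot: [0.0, 0.259, 0.966, 0.0]
ft_force: [0.4, 1.0, 0.2]
finger_gap: 0.0931
grip_force: 0.0
```

Run:
```python
from h import *
s=env.sense(); print(s['ee_pos'].round(4),s['tool_rot'].round(3)); grab('wrist','w2')
im=cv2.imread('pics/w2.png'); cv2.imwrite('pics/w2v.png',cv2.resize(im,(800,500),interpolation=cv2.INTER_CUBIC))
```

```text
[0.4811 0.1959 0.3609] [0.    0.259 0.966 0.   ]
```

View pics/w2v.png

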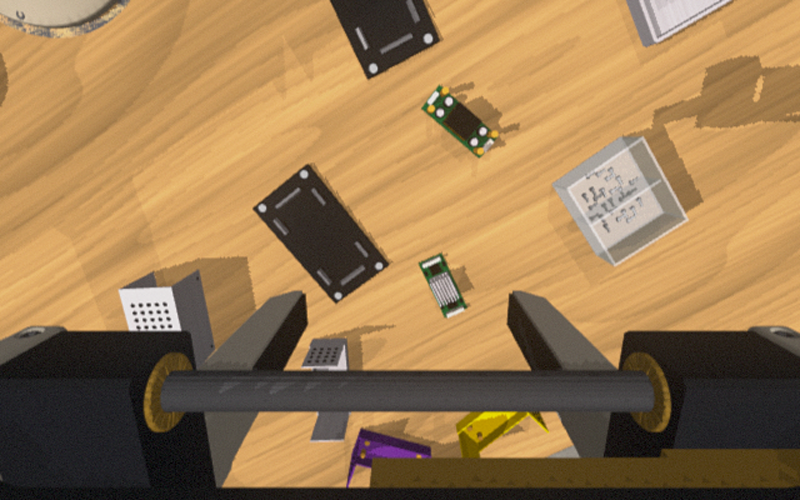

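The wrist view shows the nest with corners at about (253,207), (312,165), (388,265), (338,303). The power board's pillars are at (445,91), (431,108), (494,134), (480,151). The control board's heat sink is at (442,287). The chassis is hidden behind the gripper, near (330,390).

```bash
cat >> h.py <<'E'
def seg(f,mask,z,near=None,amin=150):
    """minAreaRect of blobs in world metres at height z"""
    n,l,st,c=cv2.connectedComponentsWithStats(mask.astype(np.uint8))
    for i in range(1,n):
        if st[i,4]<amin: continue
        if near is not None and np.hypot(*(c[i]-near))>60: continue
        ys,xs=np.nonzero(l==i); P=px2w(f,np.c_[xs,ys],z)[:,:2]
        r=cv2.minAreaRect((P*1000).astype(np.float32)); a=r[2] if r[1][0]>r[1][1] else r[2]-90
        print(f,c[i].round(),'ctr',np.round(np.array(r[0])/1000,4),'size',np.round(sorted(r[1])[::-1]),'yaw long',round((a+90)%180-90,1))
E
python3 - <<'E'
from h import *
im=cv2.imread('pics/w2.png'); hsv=cv2.cvtColor(im,cv2.COLOR_BGR2HSV)
m=(hsv[...,2]<75); m=cv2.morphologyEx(m.astype(np.uint8),cv2.MORPH_CLOSE,np.ones((7,7)))
seg('w2',m,.006,near=(256,187))
# nest corner screws and eye-picked points
v=.8*np.array([[253,207],[312,165],[388,265],[338,303]]); P=px2w('w2',v,.006)[:,:2]; print('nest',P.round(4).tolist(),P.mean(0).round(4))
v=.8*np.array([[445,91],[431,108],[494,134],[480,151]]); P=px2w('w2',v,.033)[:,:2]; print('pow',P.round(4).tolist(),P.mean(0).round(4))
g=cv2.morphologyEx(((hsv[...,0]>40)&(hsv[...,0]<90)&(hsv[...,1]>90)).astype(np.uint8),cv2.MORPH_CLOSE,np.ones((25,25)))
seg('w2',g,.002)
t=cv2.imread('pics/top1.png'); hv=cv2.cvtColor(t,cv2.COLOR_BGR2HSV)
m=cv2.morphologyEx((hv[...,2]<75).astype(np.uint8),cv2.MORPH_CLOSE,np.ones((5,5))); seg('top1',m,.006,near=(304,227))
s=(hv[...,1]<60)&(hv[...,2]>90); seg('top1',s,.066,near=(380,227)); seg('top1',s,.002,near=(336,168))
E
```

```text
w2 [256. 187.] ctr [0.4677 0.0734] size [167.  94.] yaw long 7.0
nest [[0.3896, 0.0175], [0.3835, 0.1139], [0.5459, 0.1289], [0.5589, 0.0398]] [0.4695 0.075 ]
pow [[0.3923, 0.2976], [0.4002, 0.2749], [0.4624, 0.3249], [0.4714, 0.3018]] [0.4316 0.2998]
w2 [365.  97.] ctr [0.431  0.2998] size [94. 33.] yaw long 21.0
w2 [354. 226.] ctr [0.6098 0.1785] size [86. 33.] yaw long -4.6
w2 [107. 361.] ctr [ 0.5536 -0.4047] size [377. 268.] yaw long 59.9
w2 [509. 350.] ctr [0.989  0.3189] size [98. 61.] yaw long 38.9
w2 [555. 396.] ctr [1.1271 0.3381] size [405.  21.] yaw long 59.9
top1 [303. 227.] ctr [0.4677 0.0729] size [160.  88.] yaw long 7.0
top1 [380. 226.] ctr [ 0.4614 -0.1569] size [126.  68.] yaw long -27.9
top1 [337. 168.] ctr [ 0.6636 -0.0357] size [131.  54.] yaw long -29.5
```

Nest is at (0.468, 0.073) with yaw 7°, sized 167×94 against 170×96, so the measurement holds. Next I'll hover over the chassis.

Call:
{"op": "servo_tool", "data": {
  "targets": [
    [[0.18,-0.23,-0.1],0.02,1],
    [[0.36,-0.46,-0.2],0.02,1],
    [[0.54,-0.69,-0.3],0.02,1],
    [[0.72,-0.92,-0.4],0.02,1],
    [[0.72,-0.92,-0.4],0.02,1],
    [[0.72,-0.92,-0.4],0.02,1],
    [[0.72,-0.92,-0.4],0.02,1]
  ]
}}

```text
time_s: 2.98
ee_pos: [0.6616, -0.0322, 0.2595]
tool_rot: [-0.001, 0.243, 0.97, 0.0]
ft_force: [0.0, -0.1, 0.5]
finger_gap: 0.0933
grip_force: 0.0
```

Run:
```python
from h import *
s=env.sense(); print(s['ee_pos'].round(4),s['tool_rot'].round(3)); grab('wrist','w3')
im=cv2.imread('pics/w3.png')[60:340,150:500]; cv2.imwrite('pics/w3v.png',cv2.resize(im,(700,560),interpolation=cv2.INTER_CUBIC))
```

```text
[ 0.6616 -0.0322  0.2595] [-0.001  0.243  0.97   0.   ]
```

View pics/w3v.png

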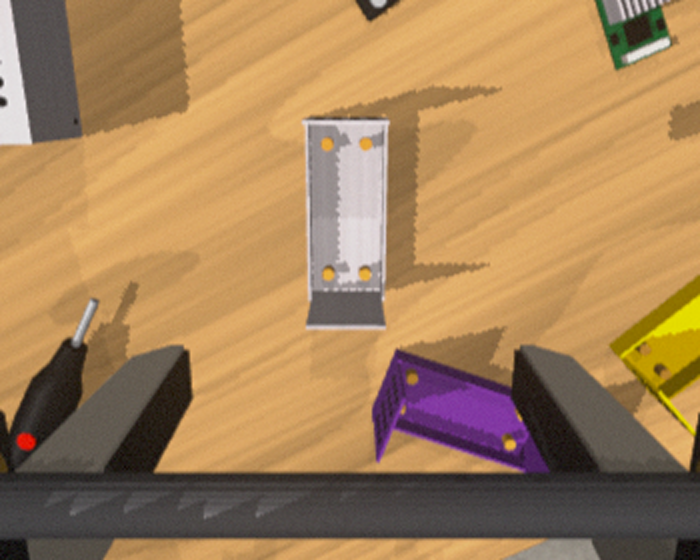

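The chassis stand-offs are at crop (327,144), (366,144), (329,274), (365,273). The screwdriver tip (92,303) and the purple look-alike are clear of it.

Run:
```python
from h import *
v=np.array([[327,144],[366,144],[329,274],[365,273]])/2+[150,60]
P=px2w('w3',v,.013)[:,:2]; print(P.round(4).tolist(),P.mean(0).round(4),'need 84x24:',np.linalg.norm(P[0]-P[2]),np.linalg.norm(P[0]-P[1]))
d=P[2]+P[3]-P[0]-P[1]; print('yaw',np.degrees(np.arctan2(d[1],d[0])))
g=P.mean(0)-env.sense()['ee_pos'][:2]; print('shift shares',(g/.25).round(3))
```

```text
[[0.6095, -0.0213], [0.621, 0.0001], [0.6836, -0.0604], [0.6941, -0.0392]] [ 0.652  -0.0302] need 84x24: 0.08371242351724455 0.024209978766451243
yaw -28.031322547073575
shift shares [-0.038  0.007]
```

Call:
{"op": "servo_tool", "data": {
  "targets": [
    [[-0.04,0.01,-0.2],0,1],
    [[-0.04,0.01,-0.4],0,1],
    [[-0.04,0.01,-0.6],0,1],
    [[-0.04,0.01,-0.75],0,1],
    [[-0.04,0.01,-0.85],0,1],
    [[-0.04,0.01,-0.95],0,1],
    [[-0.04,0.01,-0.95],0,-0.1],
    [[-0.04,0.01,-0.95],0,-0.2]
  ],
  "squeeze": 20
}}

```text
time_s: 4.03
ee_pos: [0.652, -0.0312, 0.0243]
tool_rot: [0.001, 0.243, 0.97, 0.0]
ft_force: [-0.6, -0.0, -0.5]
finger_gap: 0.0775
grip_force: 0.0
```

Call:
{"op": "servo_tool", "data": {
  "targets": [
    [[0,0,0],0,-0.3],
    [[0,0,0],0,-0.3],
    [[0,0,0],0,-0.3],
    [[0,0,0],0,-0.3]
  ]
}}

```text
time_s: 4.53
ee_pos: [0.652, -0.0323, 0.0238]
tool_rot: [0.0, 0.244, 0.97, 0.0]
ft_force: [-0.5, 0.5, 7.0]
finger_gap: 0.0501
grip_force: 20.0
```

Call:
{"op": "servo_tool", "data": {
  "targets": [
    [[0,0,0.1],0,-0.3],
    [[-0.1,0.06,0.25],0.08,-0.3],
    [[-0.25,0.15,0.3],0.16,-0.3],
    [[-0.45,0.26,0.3],0.25,-0.3],
    [[-0.6,0.35,0.3],0.33,-0.3],
    [[-0.734,0.424,0.25],0.39,-0.3],
    [[-0.734,0.424,0.2],0.39,-0.3],
    [[-0.734,0.424,0.2],0.39,-0.3]
  ]
}}

```text
time_s: 5.52
ee_pos: [0.4683, 0.0732, 0.0725]
tool_rot: [-0.0, -0.059, 0.998, -0.0]
ft_force: [0.8, 0.5, -2.2]
finger_gap: 0.0499
grip_force: 20.0
```

Run:
```python
from h import *
s=env.sense(); print(s['ee_pos'].round(4),s['tool_rot'].round(3),s['finger_gap']); grab('wrist','w4'); grab('top','t4'); 
im=cv2.imread('pics/w4.png')[0:340,150:500]; cv2.imwrite('pics/w4v.png',cv2.resize(im,(600,583),interpolation=cv2.INTER_CUBIC))
c=np.array([.4677,.0734]);u=np.array([np.cos(np.radians(7)),np.sin(np.radians(7))]);v=np.array([-u[1],u[0]])
for sx,sy in((-1,-1),(-1,1),(1,1),(1,-1)):
    print(w2px('w4',[*(c+sx*.085*u+sy*.048*v),.006])[0].round())
```

```text
[0.4683 0.0732 0.0725] [-0.    -0.059  0.998 -0.   ] 0.04992092677507068
[252.  97.]
[398.  96.]
[386. 318.]
[266. 319.]
```

View pics/w4v.png

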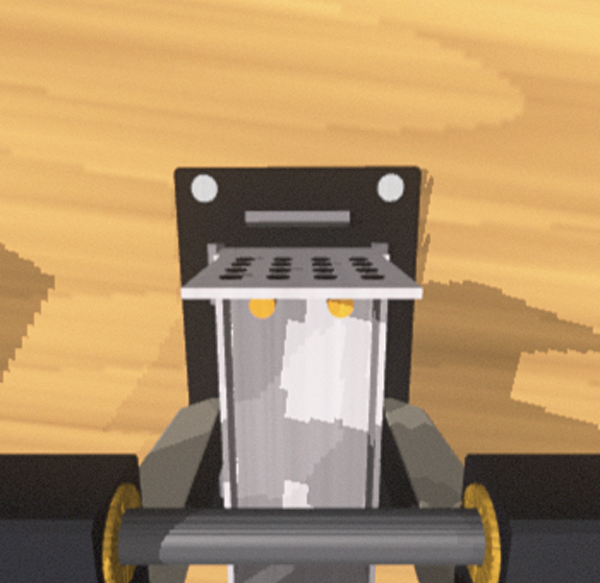

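The chassis is held over the nest. The plate's top edge is at about (182..422, 290) and the nest's end edge at (175..421, 168). Checking the offsets numerically.

Run:
```python
from h import *
k=350/600
u=np.array([np.cos(np.radians(7)),np.sin(np.radians(7))]);v=np.array([-u[1],u[0]])
P=px2w('w4',np.array([[182,293],[422,293]])*k+[150,0],.1207)[:,:2]; m=P.mean(0); print('plate w',np.linalg.norm(P[0]-P[1]),'chassis ctr',m+u*.057)
B=px2w('w4',np.array([[262,305],[341,305]])*k+[150,0],.0617)[:,:2].mean(0); print('standoff-> ctr',B+u*.042)
Q=px2w('w4',np.array([[175,168],[421,168]])*k+[150,0],.006)[:,:2]; n=Q.mean(0); print('nest w',np.linalg.norm(Q[0]-Q[1]),'nest ctr',n+u*.085)
S=px2w('w4',np.array([[204,188],[391,188]])*k+[150,0],.007)[:,:2]; print('nest dir',np.degrees(np.arctan2(*(S[1]-S[0])[::-1])), 'Q',np.degrees(np.arctan2(*(Q[1]-Q[0])[::-1])))
```

```text
plate w 0.045827571640291324 chassis ctr [0.46766305 0.07386413]
standoff-> ctr [0.46754618 0.07375729]
nest w 0.09431494726366728 nest ctr [0.46892482 0.07279676]
nest dir 96.74857668415676 Q 96.74782035859506
```

Call:
{"op": "servo_tool", "data": {
  "targets": [
    [[0.004,-0.002,-0.08],0,-0.3],
    [[0.004,-0.002,-0.13],0,-0.3],
    [[0.004,-0.002,-0.16],0,-0.3],
    [[0.004,-0.002,-0.176],0,-0.3],
    [[0.004,-0.002,-0.176],0,-0.3],
    [[0.004,-0.002,-0.176],0,0.6],
    [[0.004,-0.002,-0.176],0,0.6],
    [[0.004,-0.002,-0.176],0,0.6]
  ]
}}

```text
time_s: 6.62
ee_pos: [0.4691, 0.073, 0.0293]
tool_rot: [0.0, -0.06, 0.998, 0.0]
ft_force: [0.0, -0.0, -0.5]
finger_gap: 0.0726
grip_force: 0.0
```

Call:
{"op": "servo_tool", "data": {
  "targets": [
    [[0,0,0.25],0,0.6],
    [[0,0,0.5],0,0.6],
    [[-0.03,0.2,0.7],0.1,0.6],
    [[-0.07,0.42,0.75],0.16,0.6],
    [[-0.11,0.65,0.75],0.16,0.4],
    [[-0.15,0.908,0.75],0.16,0.4],
    [[-0.15,0.908,0.75],0.16,0.4],
    [[-0.15,0.908,0.75],0.16,0.4]
  ]
}}

```text
time_s: 7.62
ee_pos: [0.4312, 0.2996, 0.2164]
tool_rot: [-0.0, -0.185, 0.983, -0.0]
ft_force: [0.1, -1.1, -0.4]
finger_gap: 0.065
grip_force: 0.0
```

Run:
```python
from h import *
s=env.sense(); print(s['ee_pos'].round(4),s['tool_rot'].round(3),s['finger_gap']); grab('wrist','w5')
im=cv2.imread('pics/w5.png')[60:340,150:500]; cv2.imwrite('pics/w5v.png',cv2.resize(im,(700,560),interpolation=cv2.INTER_CUBIC))
```

```text
[0.4312 0.2996 0.2164] [-0.    -0.185  0.983 -0.   ] 0.06501456467424628
```

View pics/w5v.png

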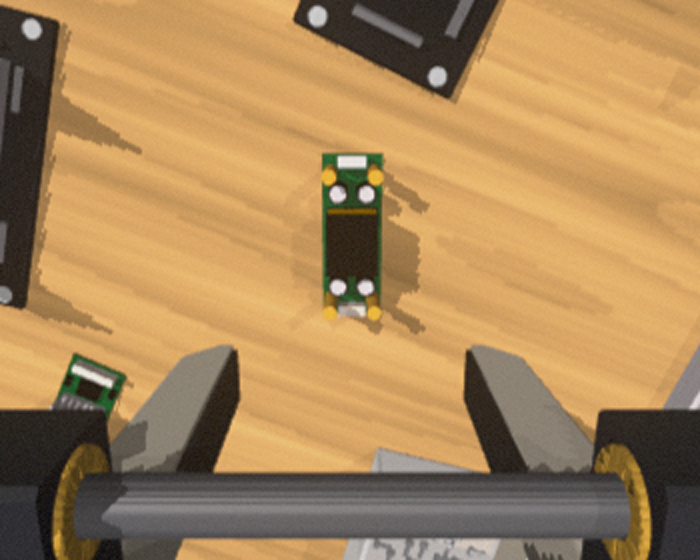

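The pillars are at crop (329,177), (376,177), (329,313), (374,313); the board lies square to the tool.

```bash
cat >> h.py <<'E'
def quad(f,v,z):
    P=px2w(f,np.array(v)/2+[150,60],z)[:,:2]; d=P[2]+P[3]-P[0]-P[1]
    print('ctr',P.mean(0).round(4),'len',np.linalg.norm(P[0]-P[2]).round(4),'wid',np.linalg.norm(P[0]-P[1]).round(4),'yaw',np.degrees(np.arctan2(d[1],d[0])).round(1))
    s=env.sense(); g=P.mean(0)-s['ee_pos'][:2]; print('shares',(g/.25).round(3)); return P.mean(0)
E
python3 - <<'E'
from h import *
quad('w5',[[329,177],[376,177],[329,313],[374,313]],.033)
E
```

```text
ctr [0.4311 0.3006] len 0.076 wid 0.0249 yaw 20.9
shares [-0.001  0.007]
```

Call:
{"op": "servo_tool", "data": {
  "targets": [
    [[0,0.007,-0.2],0,0.3],
    [[0,0.007,-0.4],0,0.3],
    [[0,0.007,-0.55],0,0.2],
    [[0,0.007,-0.68],0,0.1],
    [[0,0.007,-0.76],0,0.1],
    [[0,0.007,-0.76],0,-0.6],
    [[0,0.007,-0.76],0,-0.6],
    [[0,0.007,-0.76],0,-0.6]
  ]
}}

```text
time_s: 8.68
ee_pos: [0.4321, 0.3015, 0.0277]
tool_rot: [0.001, -0.184, 0.983, 0.0]
ft_force: [0.9, -1.6, 1.1]
finger_gap: 0.0282
grip_force: 20.0
```

Call:
{"op": "servo_tool", "data": {
  "targets": [
    [[0,0,0],0,-0.6],
    [[0,0,0],0,-0.6],
    [[0,0,0],0,-0.6]
  ]
}}

```text
time_s: 9.05
ee_pos: [0.4321, 0.3015, 0.0277]
tool_rot: [0.001, -0.184, 0.983, 0.0]
ft_force: [0.8, -3.0, 8.2]
finger_gap: 0.0278
grip_force: 20.0
```

Call:
{"op": "servo_tool", "data": {
  "targets": [
    [[0,0,0.15],0,-0.6],
    [[0,0,0.35],0,-0.6],
    [[0.02,-0.1,0.44],-0.05,-0.6],
    [[0.05,-0.3,0.44],-0.1,-0.6],
    [[0.08,-0.52,0.44],-0.159,-0.6],
    [[0.115,-0.75,0.44],-0.159,-0.6],
    [[0.144,-0.913,0.44],-0.159,-0.6],
    [[0.144,-0.913,0.44],-0.159,-0.6]
  ]
}}

```text
time_s: 10.05
ee_pos: [0.4676, 0.07, 0.1371]
tool_rot: [0.0, -0.058, 0.998, -0.0]
ft_force: [-0.3, 0.8, -2.3]
finger_gap: 0.028
grip_force: 20.0
```

Run:
```python
from h import *
s=env.sense(); print(s['ee_pos'].round(4),s['tool_rot'].round(3),s['finger_gap']); grab('wrist','w6')
im=cv2.imread('pics/w6.png')[60:340,150:500]; cv2.imwrite('pics/w6v.png',cv2.resize(im,(700,560),interpolation=cv2.INTER_CUBIC))
```

```text
[0.4676 0.07   0.1371] [ 0.    -0.058  0.998 -0.   ] 0.02798400006967152
```

View pics/w6v.png

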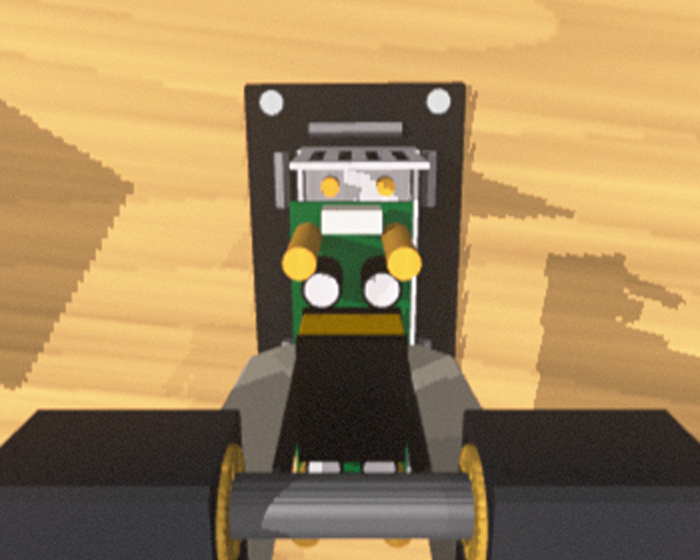

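The chassis sits in the nest, with stand-offs at (330,187) and (386,187). The held board's near pillars are at (300,264) and (405,262). I'll work out the board-to-chassis offset from these.

Run:
```python
from h import *
u=np.array([np.cos(np.radians(6.9)),np.sin(np.radians(6.9))])
w=lambda v,z:px2w('w6',np.array(v)/2+[150,60],z)[:,:2]
P=w([[330,187],[386,187]],.019);c1=P.mean(0)+.042*u;print(c1,np.linalg.norm(P[0]-P[1]))
E=w([[290,164],[435,164]],.078);c2=E.mean(0)+.057*u;print(c2,np.linalg.norm(E[0]-E[1]))
B=w([[300,264],[405,262]],.1424);b=B.mean(0)+.038*u;print(b,np.linalg.norm(B[0]-B[1]))
print('chassis-board shares',(c1-b)/.25,(c2-b)/.25, 'mm along/across',(c1-b)@u*1000,(c1-b)@[-u[1],u[0]]*1000)
```

```text
[0.46820106 0.07352554] 0.02390897358716928
[0.46763269 0.07439284] 0.047748486749848426
[0.46601034 0.07068329] 0.024950067254970645
chassis-board shares [0.00876289 0.01136901] [0.00648943 0.01483819] mm along/across 2.5163154834461494 2.558479292469314
```

Call:
{"op": "servo_tool", "data": {
  "targets": [
    [[0.008,0.012,0],0,-0.6],
    [[0.008,0.012,-0.12],0,-0.6],
    [[0.008,0.012,-0.22],0,-0.6],
    [[0.008,0.012,-0.29],0,-0.6],
    [[0.008,0.012,-0.33],0,-0.6],
    [[0.008,0.012,-0.35],0,-0.6],
    [[0.008,0.012,-0.358],0,-0.6],
    [[0.008,0.012,-0.358],0,-0.6]
  ]
}}

```text
time_s: 11.1
ee_pos: [0.4697, 0.0766, 0.0475]
tool_rot: [0.0, -0.061, 0.998, 0.0]
ft_force: [-0.1, -0.5, -2.1]
finger_gap: 0.0276
grip_force: 20.0
```

Call:
{"op": "servo_tool", "data": {
  "targets": [
    [[0,0,0],0,-0.6],
    [[0,-0.012,0],0,-0.6],
    [[0,-0.012,0],0,-0.6],
    [[0,-0.012,0],0,-0.6]
  ]
}}

```text
time_s: 11.6
ee_pos: [0.4695, 0.0734, 0.0472]
tool_rot: [0.0, -0.06, 0.998, 0.0]
ft_force: [0.1, 0.2, -1.1]
finger_gap: 0.0277
grip_force: 20.0
```

Run:
```python
from h import *
for i in range(3):
    s=env.sense(); print(s['ee_pos'].round(4),s['ft_force'].round(1),s['joint_vel'].round(3)); grab('wrist','w7')
d=np.load('pics/w7.npz'); print(d['eye'])
im=cv2.imread('pics/w7.png')[60:340,150:500]; cv2.imwrite('pics/w7v.png',cv2.resize(im,(700,560),interpolation=cv2.INTER_CUBIC))
```

```text
[0.4695 0.0734 0.0472] [ 0.1  0.2 -1.1] [-0.004  0.003  0.001 -0.     0.001 -0.    -0.002]
[0.4695 0.0734 0.0472] [ 0.   0.4 -1.5] [-0.     0.    -0.001  0.002 -0.     0.001 -0.001]
[0.4695 0.0735 0.0471] [ 0.1  0.5 -1.2] [-0.001  0.001  0.001 -0.     0.001  0.001 -0.001]
[0.39326516 0.06446911 0.19615133]
```

View pics/w7v.png

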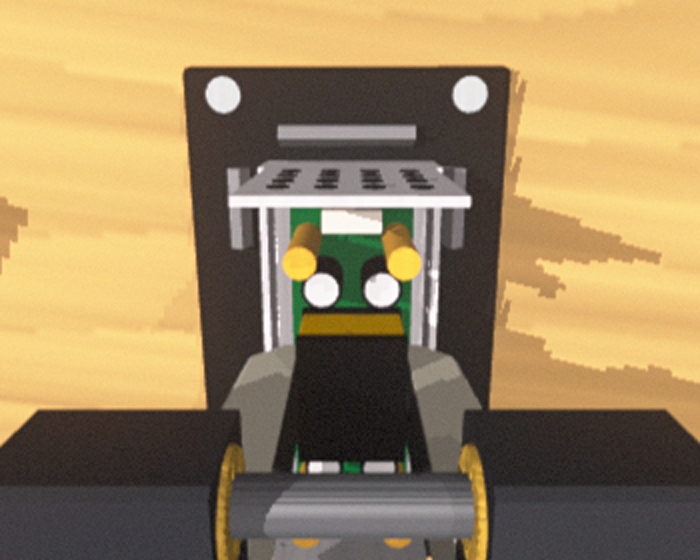

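The board is centred in the chassis: pillars average column 351, end plate 350. Lowering the last bit and releasing.

Call:
{"op": "servo_tool", "data": {
  "targets": [
    [[0,0,-0.003],0,-0.6],
    [[0,0,-0.004],0,-0.6],
    [[0,0,-0.004],0,-0.6],
    [[0,0,-0.004],0,-0.2],
    [[0,0,-0.004],0,-0.2],
    [[0,0,-0.004],0,-0.2],
    [[0,0,0.1],0,-0.2],
    [[0,0,0.3],0,-0.2]
  ]
}}

```text
time_s: 12.75
ee_pos: [0.4686, 0.0734, 0.1216]
tool_rot: [-0.002, -0.061, 0.998, -0.0]
ft_force: [0.1, 0.2, 0.6]
finger_gap: 0.0373
grip_force: 0.0
```

Call:
{"op": "servo_tool", "data": {
  "targets": [
    [[0,0,0.2],0,0],
    [[0.15,0.1,0.4],-0.05,0.4],
    [[0.3,0.22,0.4],-0.1,0.4],
    [[0.45,0.33,0.4],-0.129,0.4],
    [[0.566,0.42,0.4],-0.129,0.4],
    [[0.566,0.42,0.4],-0.129,0.4],
    [[0.566,0.42,0.4],-0.129,0.4],
    [[0.566,0.42,0.4],-0.129,0.4]
  ]
}}

```text
time_s: 13.75
ee_pos: [0.6102, 0.1775, 0.2221]
tool_rot: [-0.0, 0.041, 0.999, -0.0]
ft_force: [-0.6, -0.4, 0.1]
finger_gap: 0.0651
grip_force: 0.0
```

Run:
```python
from h import *
s=env.sense(); print(s['ee_pos'].round(4),s['tool_rot'].round(3),s['finger_gap']); grab('wrist','w8')
im=cv2.imread('pics/w8.png')[60:340,150:500]; cv2.imwrite('pics/w8v.png',cv2.resize(im,(700,560),interpolation=cv2.INTER_CUBIC))
```

```text
[0.6102 0.1775 0.2221] [-0.     0.041  0.999 -0.   ] 0.06513141363079089
```

View pics/w8v.png

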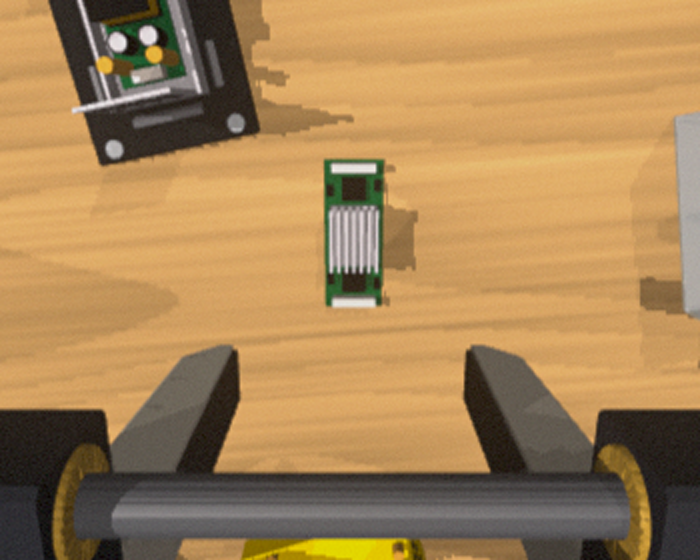

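The control board's corners are at crop (324,159), (384,159), (326,307), (382,307), square to the tool. The power board is sitting in the chassis at upper left.

Run:
```python
from h import *
quad('w8',[[324,159],[384,159],[326,307],[382,307]],.002)
```

```text
ctr [0.6119 0.1792] len 0.0909 wid 0.035 yaw -4.7
shares [0.006 0.006]
```

Call:
{"op": "servo_tool", "data": {
  "targets": [
    [[0.006,0.006,-0.2],0,0.3],
    [[0.006,0.006,-0.4],0,0.3],
    [[0.006,0.006,-0.6],0,0.2],
    [[0.006,0.006,-0.72],0,0.1],
    [[0.006,0.006,-0.8],0,0.1],
    [[0.006,0.006,-0.8],0,-0.6],
    [[0.006,0.006,-0.8],0,-0.6],
    [[0.006,0.006,-0.8],0,-0.6]
  ]
}}

```text
time_s: 14.8
ee_pos: [0.6132, 0.1801, 0.0236]
tool_rot: [0.001, 0.041, 0.999, 0.0]
ft_force: [-1.0, 0.5, 3.1]
finger_gap: 0.0281
grip_force: 20.0
```

Call:
{"op": "servo_tool", "data": {
  "targets": [
    [[0,0,0],0,-0.6],
    [[0,0,0],0,-0.6],
    [[0,0,0],0,-0.6]
  ]
}}

```text
time_s: 15.18
ee_pos: [0.6132, 0.1801, 0.0236]
tool_rot: [0.001, 0.041, 0.999, 0.0]
ft_force: [-1.0, -0.4, 6.2]
finger_gap: 0.0276
grip_force: 20.0
```

Call:
{"op": "servo_tool", "data": {
  "targets": [
    [[0,0,0.15],0,-0.6],
    [[0,0,0.35],0,-0.6],
    [[-0.1,-0.08,0.44],0.05,-0.6],
    [[-0.25,-0.19,0.44],0.1,-0.6],
    [[-0.42,-0.31,0.44],0.129,-0.6],
    [[-0.53,-0.39,0.44],0.129,-0.6],
    [[-0.576,-0.425,0.44],0.129,-0.6],
    [[-0.576,-0.425,0.44],0.129,-0.6]
  ]
}}

```text
time_s: 16.18
ee_pos: [0.469, 0.0737, 0.1325]
tool_rot: [0.001, -0.06, 0.998, 0.0]
ft_force: [0.8, 0.6, -1.3]
finger_gap: 0.0279
grip_force: 20.0
```

Call:
{"op": "servo_tool", "data": {
  "targets": [
    [[0,0,-0.05],0,-0.6],
    [[0,0,-0.1],0,-0.6],
    [[0,0,-0.1],0,-0.6]
  ]
}}

```text
time_s: 16.55
ee_pos: [0.4682, 0.0741, 0.1055]
tool_rot: [-0.001, -0.061, 0.998, -0.0]
ft_force: [0.1, 1.5, -0.9]
finger_gap: 0.0284
grip_force: 20.0
```

Run:
```python
from h import *
s=env.sense(); print(s['ee_pos'].round(4),s['tool_rot'].round(3),s['finger_gap'],s['joint_vel'].round(3)); grab('wrist','w9')
im=cv2.imread('pics/w9.png')[60:340,150:500]; cv2.imwrite('pics/w9v.png',cv2.resize(im,(700,560),interpolation=cv2.INTER_CUBIC))
```

```text
[0.4682 0.0741 0.1055] [-0.001 -0.061  0.998 -0.   ] 0.028362609001256624 [ 0.007 -0.022 -0.001 -0.004 -0.003  0.021  0.004]
```

View pics/w9v.png

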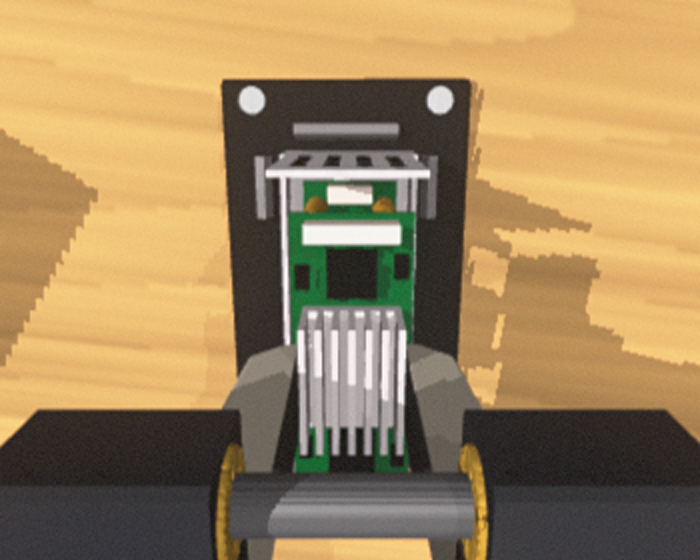

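The held board's end edge is at (289..414, 213), and the chassis plate's top edge at (267..431, 173).

Run:
```python
from h import *
u=np.array([np.cos(np.radians(6.9)),np.sin(np.radians(6.9))])
w=lambda v,z:px2w('w9',np.array(v)/2+[150,60],z)[:,:2]
E=w([[267,173],[431,173]],.079);c=E.mean(0)+.057*u;print(c,np.linalg.norm(E[0]-E[1]))
B=w([[288.5,213],[414.5,213]],.084);b=B.mean(0)+.045*u;print(b,np.linalg.norm(B[0]-B[1]))
# power board near edge (row ~181 at z=.021)
Q=w([[304,181],[396,181]],.021);q=Q.mean(0)+.048*u;print('pow',q,np.linalg.norm(Q[0]-Q[1]))
print('along/across mm: pow-ctl',(q-b)@u*1000,(q-b)@[-u[1],u[0]]*1000,'chassis-pow',(c-q)@u*1000,(c-q)@[-u[1],u[0]]*1000)
```

```text
[0.46795957 0.0737235 ] 0.04578682586786258
[0.46629407 0.07423016] 0.034776190555161256
pow [0.46820634 0.07395021] 0.0342797531429954
along/across mm: pow-ctl 1.8647925257229214 -0.5076617537094628 chassis-pow -0.27222730222696223 -0.19542090123985184
```

Call:
{"op": "servo_tool", "data": {
  "targets": [
    [[0.007,0,-0.04],0,-0.6],
    [[0.007,0,-0.08],0,-0.6],
    [[0.007,0,-0.105],0,-0.6],
    [[0.007,0,-0.115],0,-0.6],
    [[0.007,0,-0.12],0,-0.6],
    [[0.007,0,-0.12],0,-0.6],
    [[0.007,0,-0.12],0,-0.6]
  ]
}}

```text
time_s: 17.48
ee_pos: [0.4704, 0.0737, 0.0773]
tool_rot: [0.0, -0.061, 0.998, 0.0]
ft_force: [-0.3, -1.1, -0.3]
finger_gap: 0.0277
grip_force: 20.0
```

Call:
{"op": "servo_tool", "data": {
  "targets": [
    [[0,0,-0.003],0,-0.6],
    [[0,0,-0.006],0,-0.6],
    [[0,0,-0.007],0,-0.6],
    [[0,0,-0.007],0,-0.6]
  ]
}}

```text
time_s: 17.98
ee_pos: [0.4703, 0.0737, 0.0755]
tool_rot: [0.0, -0.061, 0.998, 0.0]
ft_force: [0.2, 0.0, 1.9]
finger_gap: 0.0278
grip_force: 20.0
```

Call:
{"op": "servo_tool", "data": {
  "targets": [
    [[0,0,0],0,-0.2],
    [[0,0,0],0,-0.2],
    [[0,0,0],0,-0.2],
    [[0,0,0.1],0,-0.2],
    [[0,0,0.3],0,-0.2],
    [[0,0,0.5],0,0.2],
    [[0,0,0.6],0,1]
  ]
}}

```text
time_s: 18.85
ee_pos: [0.4707, 0.0738, 0.2279]
tool_rot: [0.002, -0.06, 0.998, 0.0]
ft_force: [-0.2, 0.0, 0.4]
finger_gap: 0.0526
grip_force: 0.0
```

Call:
{"op": "servo_tool", "data": {
  "targets": [
    [[0,-0.1,0.2],-0.1,1],
    [[-0.01,-0.3,0.2],-0.2,1],
    [[-0.02,-0.5,0.2],-0.3,1],
    [[-0.03,-0.72,0.2],-0.387,1],
    [[-0.037,-0.923,0.2],-0.387,1],
    [[-0.037,-0.923,0.2],-0.387,1],
    [[-0.037,-0.923,0.2],-0.387,1],
    [[-0.037,-0.923,0.2],-0.387,1]
  ]
}}

```text
time_s: 19.85
ee_pos: [0.4611, -0.1556, 0.2753]
tool_rot: [-0.0, 0.24, 0.971, 0.0]
ft_force: [-0.4, 0.1, 0.8]
finger_gap: 0.0929
grip_force: 0.0
```

Run:
```python
from h import *
s=env.sense(); print(s['ee_pos'].round(4),s['tool_rot'].round(3),s['finger_gap'],s['joint_vel'].round(3)); grab('wrist','w10')
im=cv2.imread('pics/w10.png')[60:340,150:550]; cv2.imwrite('pics/w10v.png',cv2.resize(im,(800,560),interpolation=cv2.INTER_CUBIC))
```

```text
[ 0.4611 -0.1556  0.2753] [-0.     0.24   0.971  0.   ] 0.09291124276081983 [-0.004  0.001  0.003 -0.001  0.    -0.001  0.003]
```

View pics/w10v.png

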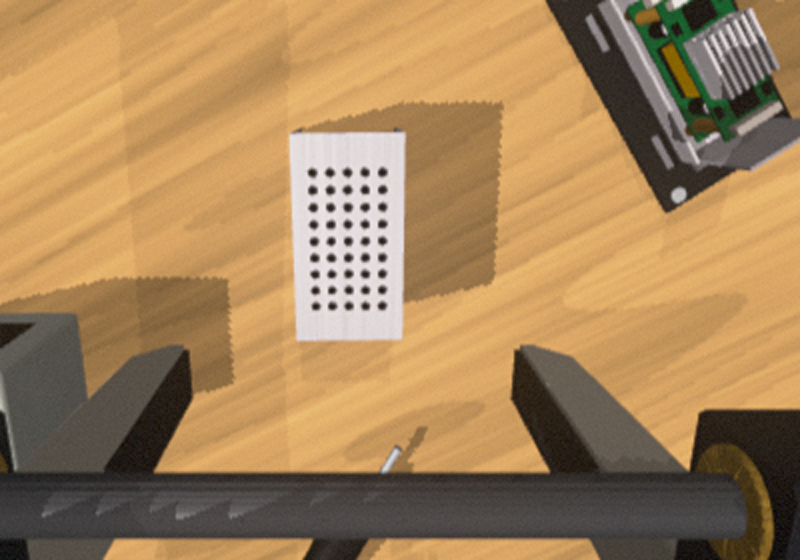

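The cover's top corners are at crop (290,132), (406,131), (297,341), (403,340). The control board sits level on the pillars, at upper right.

Run:
```python
from h import *
quad('w10',[[290,132],[406,131],[297,341],[403,340]],.066)
```

```text
ctr [ 0.4628 -0.1579] len 0.1251 wid 0.0649 yaw -27.3
shares [ 0.007 -0.009]
```

Call:
{"op": "servo_tool", "data": {
  "targets": [
    [[0.007,-0.009,-0.2],0,1],
    [[0.007,-0.009,-0.4],0,1],
    [[0.007,-0.009,-0.6],0,1],
    [[0.007,-0.009,-0.75],0,1],
    [[0.007,-0.009,-0.85],0,1],
    [[0.007,-0.009,-0.9],0,1],
    [[0.007,-0.009,-0.9],0,0.2],
    [[0.007,-0.009,-0.9],0,0.2]
  ]
}}

```text
time_s: 20.9
ee_pos: [0.4632, -0.1592, 0.0512]
tool_rot: [0.001, 0.241, 0.971, 0.0]
ft_force: [0.8, 0.1, 0.7]
finger_gap: 0.0778
grip_force: 0.0
```

Call:
{"op": "servo_tool", "data": {
  "targets": [
    [[0,0,0],0,0.1],
    [[0,0,0],0,0.1],
    [[0,0,0],0,0.1],
    [[0,0,0],0,0.1]
  ]
}}

```text
time_s: 21.4
ee_pos: [0.4632, -0.1593, 0.0513]
tool_rot: [0.001, 0.241, 0.971, 0.0]
ft_force: [0.5, 0.7, 8.0]
finger_gap: 0.0649
grip_force: 20.0
```

Call:
{"op": "servo_tool", "data": {
  "targets": [
    [[0,0,0.2],0,0.1],
    [[0,0,0.42],0,0.1],
    [[0,0.1,0.56],0.1,0.1],
    [[0.01,0.3,0.56],0.2,0.1],
    [[0.015,0.52,0.56],0.3,0.1],
    [[0.02,0.73,0.56],0.387,0.1],
    [[0.023,0.88,0.56],0.387,0.1],
    [[0.023,0.932,0.56],0.387,0.1]
  ]
}}

```text
time_s: 22.4
ee_pos: [0.4683, 0.0759, 0.1906]
tool_rot: [0.0, -0.062, 0.998, 0.0]
ft_force: [0.1, -0.4, -1.7]
finger_gap: 0.0654
grip_force: 20.0
```

Call:
{"op": "servo_tool", "data": {
  "targets": [
    [[0,0,0],0,0.1],
    [[0,0,0],0,0.1],
    [[0,0,0],0,0.1]
  ]
}}

```text
time_s: 22.78
ee_pos: [0.4685, 0.0723, 0.1904]
tool_rot: [-0.0, -0.059, 0.998, -0.0]
ft_force: [0.1, 0.4, -1.8]
finger_gap: 0.0649
grip_force: 20.0
```

Run:
```python
from h import *
s=env.sense(); print(s['ee_pos'].round(4),s['tool_rot'].round(3),s['finger_gap'],s['joint_vel'].round(3)); grab('wrist','w11')
im=cv2.imread('pics/w11.png')[40:360,120:520]; cv2.imwrite('pics/w11v.png',cv2.resize(im,(750,600),interpolation=cv2.INTER_CUBIC))
```

```text
[0.4685 0.0723 0.1904] [-0.    -0.059  0.998 -0.   ] 0.0649185776569986 [-0.001  0.002 -0.006 -0.003 -0.001 -0.001 -0.003]
```

View pics/w11v.png

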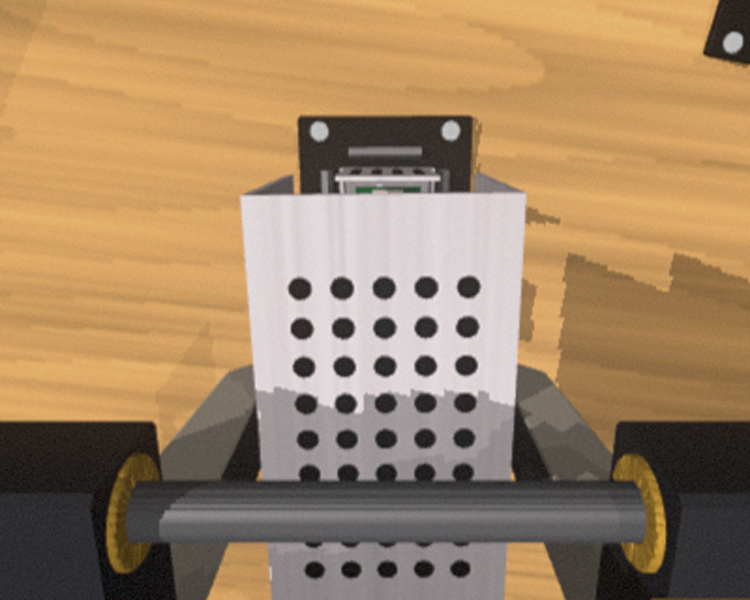

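The cover is held above the stack. Its near top edge is at (241..526, 194), and the chassis plate's top edge at (337..441, 178).

Run:
```python
from h import *
u=np.array([np.cos(np.radians(6.9)),np.sin(np.radians(6.9))])
k=400/750
w=lambda v,z:px2w('w11',np.array(v)*k+[120,40],z)[:,:2]
E=w([[336.5,178],[441,178]],.079);c=E.mean(0)+.057*u;print(c,np.linalg.norm(E[0]-E[1]))
B=w([[241,195],[526,194]],.1904-.0513+.066);b=B.mean(0)+.062*u;print(b,np.linalg.norm(B[0]-B[1]),'yaw',np.degrees(np.arctan2(*(B[1]-B[0])[::-1])))
print('along/across mm',(c-b)@u*1000,(c-b)@[-u[1],u[0]]*1000,'shares',(c-b)/.25)
```

```text
[0.46806918 0.07414421] 0.045662597529903336
[0.46750663 0.07217217] 0.06472156802997908 yaw 96.96303401494758
along/across mm 0.795390801290475 1.8901788878587669 shares [0.0022502  0.00788818]
```

Call:
{"op": "servo_tool", "data": {
  "targets": [
    [[0.002,0.007,0],0,0.1],
    [[0.002,0.007,-0.1],0,0.1],
    [[0.002,0.007,-0.2],0,0.1],
    [[0.002,0.007,-0.3],0,0.1],
    [[0.002,0.007,-0.4],0,0.1],
    [[0.002,0.007,-0.46],0,0.1],
    [[0.002,0.007,-0.485],0,0.1],
    [[0.002,0.007,-0.49],0,0.1]
  ]
}}

```text
time_s: 23.82
ee_pos: [0.4691, 0.0754, 0.0678]
tool_rot: [-0.0, -0.06, 0.998, -0.0]
ft_force: [0.1, 0.3, -1.9]
finger_gap: 0.0652
grip_force: 20.0
```

Call:
{"op": "servo_tool", "data": {
  "targets": [
    [[0,0,-0.003],0,0.1],
    [[0,0,-0.006],0,0.1],
    [[0,0,-0.008],0,0.1],
    [[0,0,-0.008],0,0.1]
  ]
}}

```text
time_s: 24.32
ee_pos: [0.4691, 0.0755, 0.066]
tool_rot: [0.0, -0.061, 0.998, 0.0]
ft_force: [-1.0, 0.8, -1.0]
finger_gap: 0.0644
grip_force: 20.0
```

Call:
{"op": "servo_tool", "data": {
  "targets": [
    [[0,-0.003,-0.002],0,0.1],
    [[0,-0.004,-0.004],0,0.1],
    [[0,-0.004,-0.004],0,0.1]
  ]
}}

```text
time_s: 24.7
ee_pos: [0.4691, 0.0746, 0.0653]
tool_rot: [0.0, -0.061, 0.998, 0.0]
ft_force: [-1.0, 1.1, 6.5]
finger_gap: 0.0648
grip_force: 20.0
```

Contact with the end plates at the expected height. Releasing and backing off.

Call:
{"op": "servo_tool", "data": {
  "targets": [
    [[0,0,0],0,0.8],
    [[0,0,0],0,0.8],
    [[0,0,0],0,0.8],
    [[0,0,0],0,0.8],
    [[0,0,0.2],0,0.8],
    [[0,0,0.4],0,0.8],
    [[0,0,0.6],0,0.8],
    [[0,0,0.6],0,0.8]
  ]
}}

```text
time_s: 25.7
ee_pos: [0.4706, 0.0747, 0.2181]
tool_rot: [0.003, -0.06, 0.998, 0.001]
ft_force: [0.3, -0.7, -0.2]
finger_gap: 0.0837
grip_force: 0.0
```

Run:
```python
from h import *
s=env.sense(); print(s['ee_pos'].round(4),s['finger_gap'],s['ft_force'].round(1)); grab('wrist','w12'); grab('scene','s12')
a=cv2.resize(cv2.imread('pics/w12.png')[60:340,170:470],(400,373)); b=cv2.resize(cv2.imread('pics/s12.png')[120:260,260:410],(400,373),interpolation=cv2.INTER_CUBIC)
cv2.imwrite('pics/w12v.png',np.hstack([a,b]))
```

```text
[0.4706 0.0747 0.2181] 0.08372408131441358 [ 0.3 -0.7 -0.2]
```

View pics/w12v.png

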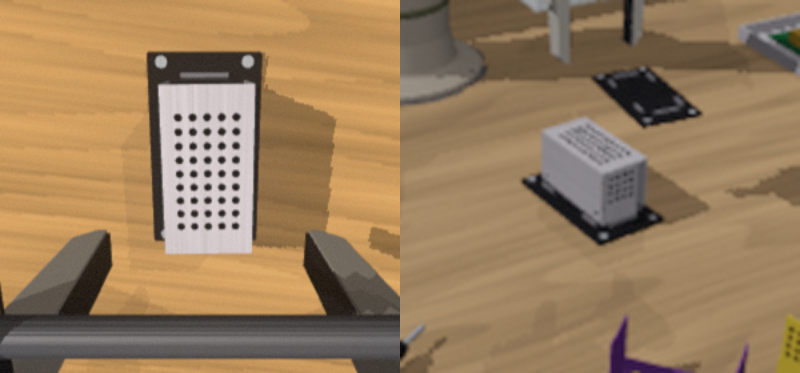

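The cover sits level and square on the stack; in the left view its corners are at (158,84), (255,83), (166,254), (252,252). I'll do one numeric check and then hand in.

Run:
```python
from h import *
P=px2w('w12',np.array([[158,84],[255,83],[166,254],[252,252]])*.75+[170,60],.08)[:,:2]; c=P.mean(0); print(c,np.linalg.norm(P[0]-P[2]),np.linalg.norm(P[0]-P[1]))
if np.hypot(*(c-[.468,.074]))<.005: print(env.job_done())
```

```text
[0.46748946 0.07510687] 0.1245860848810337 0.06493605586162457
the job is handed in; nothing more can be done
None
```

The power supply is built in the right-hand nest (chassis, power board, control board, cover) and handed in at about 26 s. The last image put the cover about 1 mm from the chassis centre; the hand-in returned no verdict.

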